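# Turn a sample changer by its rim and load a vial in the marked sleeve

## Robot

A 6-joint arm with a two-finger parallel gripper is mounted at the origin on the work surface. World frame = base frame: x ahead of the robot, y to its left, z up, the work surface at z = 0. Lengths are in m, angles in rad, forces in N, time in s.
With the tool pointing down it reaches from about 0.375 to 0.825 m from the base axis. Payload 5.5 kg.
Tool frame: the origin (TCP) lies on the centre line of the jaws, within the pads' length; the fingertips stand 22 mm ahead of it and the grasp point (between the pads) lies 3 mm ahead of it (arm.tcp_to_tips is the distance from the TCP to the fingertips, in m); z points along the fingers, y is the direction in which the jaws open and shut (so a half turn about z gives the same grasp; the last joint's range is limited). The gripper opens to 85 mm and grips with 20 to 120 N. Pads are 22 mm wide; open, the fingers measure 114 mm over their backs; the gripper's body (76 mm by 85 mm) begins 54 mm behind the grasp point. The pads swing forward as they close: fully open they stand 13 mm farther back than shut.
Start: joints at [0, 0.314, -0.047, 1.21, 0, 1.571], TCP at [0.6, -0, 0.253] pointing down, gripper open.
Joint ranges: [-2.67, 2.67], [-0.69, 1.73], [-1.03, 1.25], [-2.08, 2.16], [-1.42, 1.45], [-3.14, 3.14]. Speed limits (rad/s): [2.39, 2.39, 3.01, 3.14, 3.14, 3.14].

## Interface

Orientations are given as a unit quaternion [x, y, z, w].
In Python, from bench import arm gives the robot as it stands.
- The arm moves only by the tool arm_command, never from a script. Its argument "rows" is one flat list of numbers, 6 for each row, row after row: the shift along the tool's x, y, z in units of 50 mm (1.0 is 50 mm), then the turn, a rotation vector about the tool's x, y, z in units of 6 degrees (1.0 is 6 degrees). A call has 1 to 10 rows; each row is the pose to reach, as a shift and turn from the pose commanded when the call began, along the tool's axes at that moment; what a row does not reach only later rows make up. A row lasts 1/10 s, in which the tool goes at most 50 mm and 8.59 degrees, less where a joint would pass 70% of its speed; a pose out of reach is approached as far as the arm can. A call with a gripper value outside its range is refused whole. "hand" is the closure in counts, from 0 (fully open) to 255 (shut), set as the call begins (left out, the last holds). The fingers move at their own pace and stop on an object; "force" is the grip in N (left out, the last holds). Time passes only in rows, so rows that repeat a pose let the fingers close. It gives the time, the measured TCP pose, the force and the opening at its end, in the units of the state.
- arm.sense(): the state, without advancing time (a new reading comes with each control period).
- arm.read_camera(name): name is "scene" or "side" or "wrist"; returns a dict with "image" (480x640x3 uint8, blue, green, red), "fx", "fy", "cx", "cy" (pixels), "rvec" (rotation vector, rad) and "tvec" (3), from world to camera coordinates, as OpenCV has them; the wrist camera has in their place "tool_from_camera" (4x4, takes a point from camera to tool coordinates, whose origin is the TCP and whose axes are the flange's). Camera axes: x right, y down, z forward; pixel columns grow to the right and rows downward; lengths in m; the calibration is good to about 2 mm. The wrist camera is an equidistant fisheye: a pixel r from the principal point sees the ray r / f radians off the axis. A picture is of the moment at which its call begins: read the wrist's pose just before it. There is no depth.
- arm.job_done(): hands the job in, once; it reports no verdict.
The state is a dict: "t": time; "joint_pos": joint angles; "joint_velocities": joint speeds; "joint_torque": joint torques, N m; "position": TCP position; "orientation": TCP orientation; "wrist_force": force on the tool from outside, world axes, zero at the start; "ft_torque": the same for the moment, N m; "finger_gap": finger opening in m.
Only numpy, scipy, OpenCV 4.12 (cv2) and the standard library are available. Lean on these libraries where they do the work, as an engineer would, in place of code of your own. Each camera call takes 0.05 s, during which the arm holds its last target.

## Task

Turn the sample changer's carousel by pushing only on its black rubber rim, not on the sleeves, until the orange sleeve stands at the front, in line with the orange load mark; press lightly, because the carousel's bearing takes no more than 20 N. Then take the orange-capped vial from the white rack and set it upright and fully home in that sleeve, leaving the carousel still with the orange sleeve at the load mark. Leave the other vials seated and untouched, and do not move the reagent bottle.

Things in the scene. Friction and masses are not known exactly. Their poses are not given: they have to be found in the camera images.
- changer: Fixed white chassis under the carousel. Origin on the bench on the vertical turning axis, z up, -x its front. Plinth 236 mm across, 30 high; front apron (x -205 to -105, 110 wide, 30 high) with a flat orange triangle, the load mark, at x -175; rear tower (x 170 to 230, 140 wide, 135 high). A clear canopy (z 122 to 126, x 0 to 172, y +-108) covers the rear sleeves; the front is open from above.
- load_point (a point): Fixed point of the chassis: where the marked sleeve's floor centre must stand to be at the front: 90 mm in front (-x of the changer) of the axis, 47 mm above the bench.
- carousel: The turning part: aluminium plate with a ring of vial sleeves and a rubber rim, hub 60 mm across, 66 high. Origin on the turning axis at bench height, z up, -x points at the orange sleeve. It turns endlessly both ways, braked by about 0.8 N m (6 N along the rim), and stays where it is left. Its cushioned spindle gives about 1 mm per 10 N pressed down; 20 N at most may act on it, rim and sleeves.
- sleeves: The 8 plastic vial sleeves on the carousel, 45 deg apart on a 90 mm radius: 38 mm outside, bore 32, flared to 37 at the mouth; floor 47 and mouth 72 mm above the bench; 7 pale grey, 1 orange (empty, as are its two neighbours). A seated vial stands 36 mm out of the mouth. Origin and axes as the carousel. The sleeves are not for pushing on.
- rim: Smooth black rubber tyre fixed round the carousel: radius 123 to 155 mm, 18 thick, orange stripe at the orange sleeve. Origin on the axis at the mean height of its top, 64 mm above the bench. It sits out of true: its top is up to 2.5 mm higher or lower from place to place, so its height must be felt. Fingertips pressed down at 139 mm radius with 10 to 14 N carry it round by friction.
- marked_sleeve (a point): Centre of the floor of the orange sleeve, 90 mm from the axis, 47 mm above the bench; turns with the carousel. The sleeve is empty.
- sample: The vial to load: straight amber glass vial 28 mm across and 61 mm high, orange cap (the top 15 mm, same width), 45 g, bottom edge slightly tapered. Origin at the centre of its underside, z up along the vial. Stands in one end hole of the rack, its underside 5 mm above the bench.
- rack: White vial rack, fixed, 170 x 56 x 30 mm, long side along its x, with three holes 30 mm across and 25 mm deep in a row along x at -52, 0 and +52 mm. Origin at the centre of its underside. It stands left or right of the changer.
- spare: A vial like the sample but with a white cap, in the other end hole of the rack. To be left alone. Origin at the centre of its underside.
- vial_a: A vial with a white cap standing in a grey sleeve of the carousel (size as the sample); it rides round with the carousel and must stay seated and untouched. Origin at the centre of its underside.
- vial_b: A second such white-capped vial in another grey sleeve of the carousel.
- reagent: Reagent bottle, 68 mm across, 125 mm high, blue cap, standing loose beside the changer. Origin at the centre of its underside. To be left where it stands.
- tube_rack: Pink micro-tube rack, fixed, 130 x 80 x 45 mm (tube caps to 54 mm), on the other side of the changer from the white rack. Origin at the centre of its underside.

How it is judged:
By the outcome, as a careful person would: the job done as asked, in the order asked, and still so for the second after the job is handed in, with the robot touching nothing.
It also fails if it takes over 72 s, if anything falls off the work surface, if the arm or the gripper's body presses on something with over 40 N, if the wrist force passes 120 N, or if a joint passes its speed limit or range.

## Working session

There is one attempt and no reset: what is moved stays moved. The work goes in short steps, Python scripts to look and compute and a tool call to move; the robot and the scene stay as the last step left them, time stands still between calls to the robot, and variables do not carry over. Pictures are saved under pics/ and viewed, and the job is handed in when it is done.

Besides the shell and the picture viewer there is one more tool, called after "Request:" as a command line: name --argument value ..., lists and objects as JSON in quotes. arm_command: Moves the arm, as the interface text tells. Its arguments: {"type":"object","properties":{"rows":{"type":"array"},"hand":{"type":"number"},"force":{"type":"number"}},"required":["rows"]}

```bash
ls; mkdir -p pics; python3 - <<'E'
from bench import arm
import cv2,json
s=arm.sense();print(s)
for n in ("scene","side","wrist"):
    c=arm.read_camera(n);cv2.imwrite(f"pics/{n}0.png",c["image"])
    print(n,{k:v for k,v in c.items() if k!="image"})
print(arm.tcp_to_tips)
E
```

```text
pics
{'t': 0.0, 'joint_pos': array([ 3.51842925e-07,  3.14221359e-01, -4.80606129e-02,  1.21022843e+00,
       -5.34394224e-06,  1.57079746e+00]), 'joint_velocities': array([-4.36782995e-04, -7.42865192e-05,  1.96312905e-03,  9.13759476e-04,
        2.82072280e-04,  1.54715988e-03]), 'joint_torque': array([ 1.69644722e-03, -5.39594257e+01,  3.39749372e+01,  1.94567809e-02,
        9.49871333e-05,  6.01428906e-05]), 'position': array([ 5.99455351e-01, -1.43982963e-06,  2.52445445e-01]), 'orientation': array([ 7.07106797e-01,  7.07106246e-01, -6.07907468e-04, -6.04127831e-04]), 'wrist_force': array([-0.26379364,  0.35596775, -0.60876748]), 'ft_torque': array([-0.00354796,  0.0313808 ,  0.05228995]), 'finger_gap': 0.08504377307745675}
scene {'fx': 450.8478406557482, 'fy': 450.8478406557482, 'cx': 322.55065834865184, 'cy': 239.06771992527013, 'rvec': array([ 2.25747194,  0.5464001 , -0.25831963]), 'tvec': array([-0.51643551, -0.129685  ,  1.04688711])}
side {'fx': 473.8239172295, 'fy': 473.8239172295, 'cx': 317.5349816045457, 'cy': 234.9636439474266, 'rvec': array([ 0.60407451, -2.52939696,  1.32139275]), 'tvec': array([0.49799277, 0.21180118, 0.80224169])}
wrist {'fx': 371.64829954431775, 'fy': 371.64829954431775, 'cx': 318.7911477196176, 'cy': 239.61998044134072, 'tool_from_camera': array([[-9.19948604e-04, -9.46494326e-01, -3.22719143e-01,
         8.26734041e-02],
       [ 9.99999446e-01, -7.05856372e-04, -7.80427966e-04,
         4.86731655e-04],
       [ 5.10877279e-04, -3.22719682e-01,  9.46494451e-01,
        -1.20554117e-01],
       [ 0.00000000e+00,  0.00000000e+00,  0.00000000e+00,
         1.00000000e+00]])}
0.022
```

View pics/scene0.png

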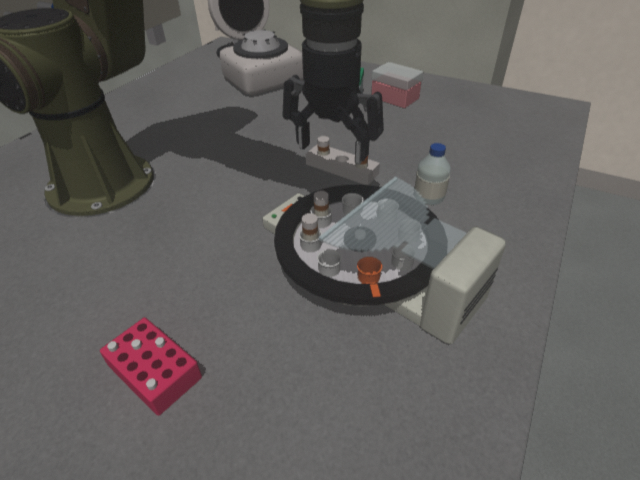

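View pics/side0.png

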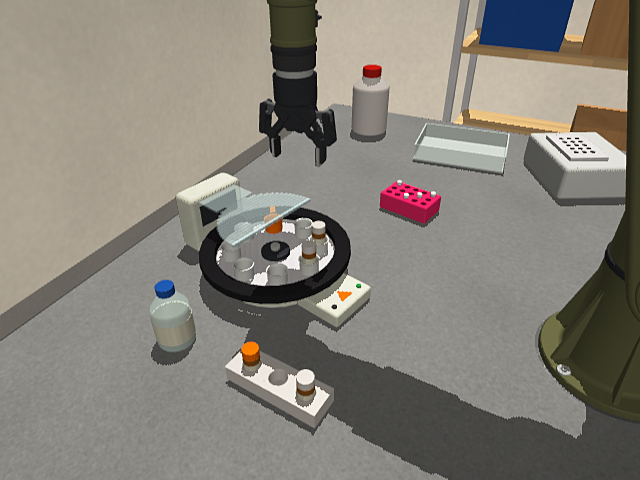

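View pics/wrist0.png

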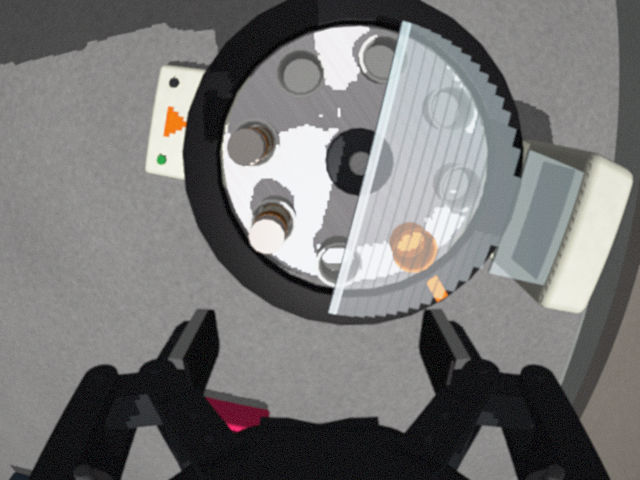

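The carousel lies ahead and to the left, with the load mark at its front (wrist px 174,122). The orange sleeve is at the rear right under the canopy (413,245). The white rack is on the +y side, with the orange cap at side px (250,350). Next I'll measure these.

```bash
cat > h.py <<'E'
from bench import arm
import numpy as np, cv2
from scipy.spatial.transform import Rotation as R
def toolT(s):
    T=np.eye(4);T[:3,:3]=R.from_quat(s["orientation"]).as_matrix();T[:3,3]=s["position"];return T
def ray(c,px,s=None):
    u,v=px
    if "rvec" in c:
        Rm=cv2.Rodrigues(c["rvec"])[0]
        d=Rm.T@np.array([(u-c["cx"])/c["fx"],(v-c["cy"])/c["fy"],1.]);o=-Rm.T@c["tvec"]
    else:
        x=(u-c["cx"])/c["fx"];y=(v-c["cy"])/c["fy"];r=np.hypot(x,y)+1e-12
        d=np.array([np.sin(r)*x/r,np.sin(r)*y/r,np.cos(r)])
        T=toolT(s)@c["tool_from_camera"];d=T[:3,:3]@d;o=T[:3,3]
    return o,d/np.linalg.norm(d)
def hit(c,px,z,s=None):
    o,d=ray(c,px,s);return o+d*(z-o[2])/d[2]
def proj(c,P,s=None):
    P=np.asarray(P,float)
    if "rvec" in c:
        q=cv2.Rodrigues(c["rvec"])[0]@P+c["tvec"];return np.array([c["cx"]+c["fx"]*q[0]/q[2],c["cy"]+c["fy"]*q[1]/q[2]])
    T=np.linalg.inv(toolT(s)@c["tool_from_camera"]);q=T[:3,:3]@P+T[:3,3]
    r=np.hypot(q[0],q[1]);th=np.arctan2(r,q[2])
    return np.array([c["cx"]+c["fx"]*th*q[0]/r,c["cy"]+c["fy"]*th*q[1]/r])
def snap(n,name=None):
    s=arm.sense();c=arm.read_camera(n)
    if name: cv2.imwrite(f"pics/{name}.png",c["image"])
    return c,s
def orange(c):
    h=cv2.cvtColor(c["image"],cv2.COLOR_BGR2HSV)
    m=cv2.inRange(h,(3,150,120),(22,255,255))
    n,l,st,ce=cv2.connectedComponentsWithStats(m)
    return [(ce[i].round(1).tolist(),st[i].tolist()) for i in range(1,n) if st[i][4]>15]
E
python3 - <<'E'
from h import *
W,s=snap("wrist","w1");S,_=snap("side");C,_=snap("scene")
for n,c in(("W",W),("S",S),("C",C)):
    print(n,orange(c))
im=W["image"]
cv2.imwrite("pics/w1z.png",cv2.resize(im[0:330,140:540],None,fx=1.8,fy=1.8,interpolation=cv2.INTER_CUBIC))
im=S["image"]
cv2.imwrite("pics/s1z.png",cv2.resize(im[170:440,140:390],None,fx=2.2,fy=2.2,interpolation=cv2.INTER_CUBIC))
E
```

```text
W [([173.0, 122.0], [164, 107, 23, 29, 360]), ([441.8, 296.5], [435, 291, 13, 11, 43])]
S [([586.0, 105.6], [578, 105, 17, 3, 17]), ([612.8, 109.3], [603, 108, 21, 4, 24]), ([274.5, 227.3], [266, 219, 17, 15, 136]), ([343.5, 294.7], [337, 291, 15, 10, 80]), ([250.0, 351.1], [241, 341, 18, 21, 292])]
C [([369.7, 271.5], [357, 265, 25, 10, 64]), ([373.1, 287.1], [365, 278, 15, 19, 139])]
```

View pics/w1z.png

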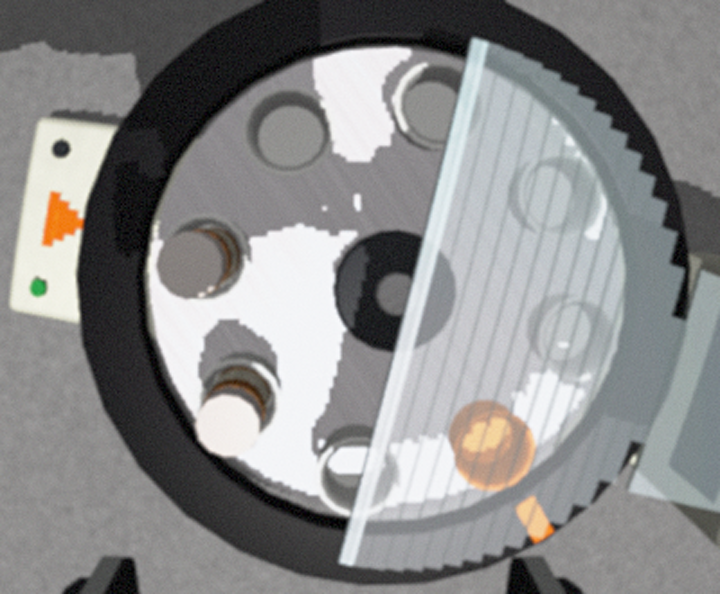

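View pics/s1z.png

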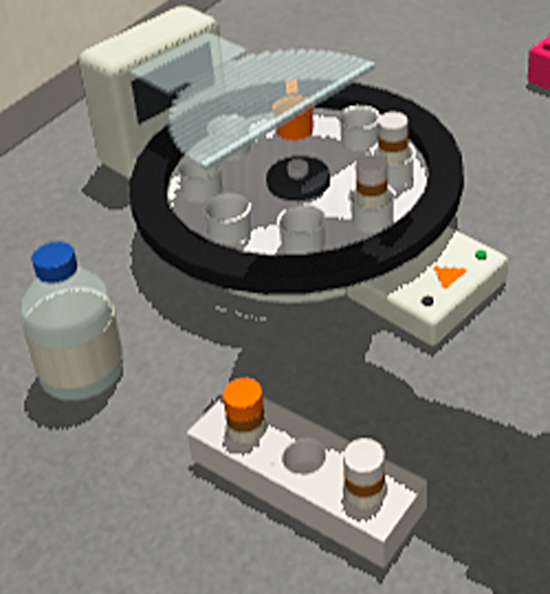

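```bash
python3 - <<'E'
from h import *
W,s=snap("wrist");S,_=snap("side");C,_=snap("scene")
z=lambda u,v:(140+u/1.8,v/1.8)
def zs(u,v):return (140+u/2.2,170+v/2.2)
print("hub W",hit(W,z(395,291),.066,s)[:2])
for p in((289,132),(492,445),(357,477),(545,193),(567,330),(430,108)): print("sl",hit(W,z(*p),.072,s)[:2])
print("stripe",hit(W,(441.8,296.5),.064,s)[:2],"tri",hit(W,(173,122),.030,s)[:2])
print("tri side",hit(S,(343.5,294.7),.03)[:2], "hub side",hit(S,zs(297,180),.066)[:2])
# cap top centers
print("sample",hit(S,zs(243,390),.066)[:2],"spare",hit(S,zs(364,454),.066)[:2],"hole",hit(S,zs(304,455),.030)[:2])
print("reag",hit(S,zs(54,250),.125)[:2])
for p in((388,573),(426,485),(188,440)): print("rack corner",p,hit(S,zs(*p),.03 if p!=(388,573) else 0)[:2])
E
```

```text
hub W [0.63375126 0.04615927]
sl [0.58565542 0.11877282]
sl [ 0.68334723 -0.02729539]
sl [ 0.61710814 -0.04376087]
sl [0.70212867 0.09494432]
sl [0.71685036 0.03079329]
sl [0.64792486 0.13087327]
stripe [ 0.71967055 -0.08148702] tri [0.46058246 0.0844344 ]
tri side [0.4607551 0.084272 ] hub side [0.62084146 0.06629008]
sample [0.52464331 0.29848729] spare [0.42071787 0.30900974] hole [0.47284725 0.30400575]
reag [0.69424831 0.28918557]
rack corner (388, 573) [0.38628063 0.34214995]
rack corner (426, 485) [0.38434052 0.28787977]
rack corner (188, 440) [0.55471569 0.33035882]
```

Everything is located: the axis is near (0.6335, 0.0455), the front points to world 167°, and the orange sleeve is at −56°. So I need about 137° clockwise. I'll close the fingers and go above the rim at world angle −118°.

Request:
arm_command --rows '[-0.3,-0.1,0.4,0,0,0,-0.8,-0.3,1.0,0,0,0,-1.3,-0.5,1.7,0,0,0,-1.5,-0.6,2.3,0,0,0,-1.55,-0.61,2.65,0,0,0,-1.55,-0.61,2.75,0,0,0,-1.55,-0.61,2.75,0,0,0,-1.55,-0.61,2.75,0,0,0]' --hand 255 --force 40

```text
t: 1.25
position: [0.5705, -0.0773, 0.117]
orientation: [0.707, 0.707, 0.001, 0.001]
wrist_force: [-0.0, -0.3, -0.0]
finger_gap: -0.0001
```

```bash
python3 - <<'E'
from h import *
s=arm.sense();print({k:np.round(v,4) for k,v in s.items()})
W,s=snap("wrist","w2")
im=np.hstack([cv2.resize(snap(n)[0]["image"],(400,300)) for n in("side","scene")]);cv2.imwrite("pics/ss2.png",im)
E
```

```text
{'t': np.float64(1.25), 'joint_pos': array([-1.3470e-01,  3.5640e-01, -3.1180e-01,  9.0090e-01,  1.0000e-04,
        1.4356e+00]), 'joint_velocities': array([ 0.003 , -0.007 ,  0.0071, -0.0004, -0.0004,  0.0001]), 'joint_torque': array([-2.24700e-01, -5.20514e+01,  2.96667e+01,  3.19000e-02,
       -8.90000e-03,  8.00000e-04]), 'position': array([ 0.5705, -0.0773,  0.117 ]), 'orientation': array([7.069e-01, 7.073e-01, 6.000e-04, 7.000e-04]), 'wrist_force': array([-0.0425, -0.3012, -0.0246]), 'ft_torque': array([ 0.0144,  0.0465, -0.0027]), 'finger_gap': np.float64(-0.0001)}
```

View pics/w2.png

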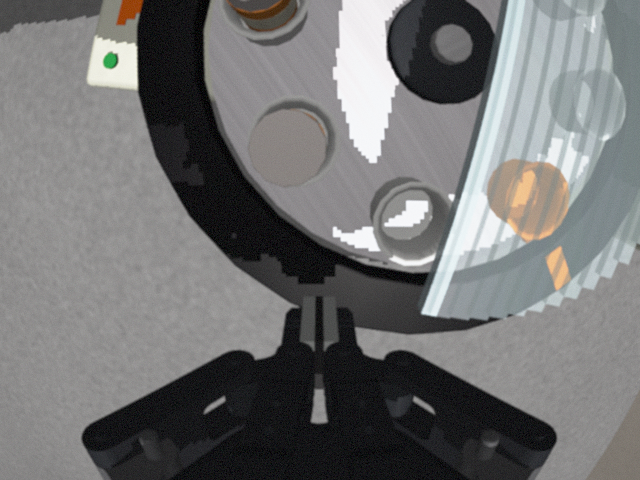

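View pics/ss2.png

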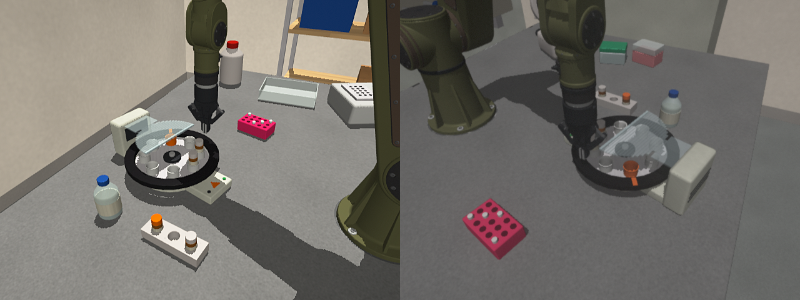

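The closed knuckles splay wide in the picture, out to px 85–555. I'll turn the tool so the jaw axis lies along the rim tangent (152° counter-clockwise) and the wrist can then follow the sweep.

Request:
arm_command --rows '[0,0,0,0,0,-0.8,0,0,0,0,0,-2.2,0,0,0,0,0,-3.6,0,0,0,0,0,-5,0,0,0,0,0,-6.4,0,0,0,0,0,-7.8,0,0,0,0,0,-9.2,0,0,0,0,0,-10.6,0,0,0,0,0,-12,0,0,0,0,0,-13.4]'

```text
t: 2.4
position: [0.5701, -0.0773, 0.1167]
orientation: [0.08, 0.997, -0.0, 0.001]
wrist_force: [0.5, -0.0, -0.5]
finger_gap: -0.0003
```

Request:
arm_command --rows '[0,0,0,0,0,-1.4,0,0,0,0,0,-2.8,0,0,0,0,0,-4.2,0,0,0,0,0,-5.6,0,0,0,0,0,-7,0,0,0,0,0,-8.4,0,0,0,0,0,-9.8,0,0,0,0,0,-11,0,0,0,0,0,-11.8,0,0,0,0,0,-11.9]'

```text
t: 3.4
position: [0.5701, -0.0773, 0.1166]
orientation: [-0.514, 0.858, -0.0, 0.001]
wrist_force: [0.5, -0.3, 1.1]
finger_gap: -0.0003
```

```bash
python3 - <<'E'
from h import *
s=arm.sense();print({k:np.round(v,4) for k,v in s.items()})
W,s=snap("wrist","w3")
T=toolT(s);print(T.round(3))
S,_=snap("side","s3")
c=np.array([.6335,.0455]);d=s["position"][:2]-c;print(np.hypot(*d),np.degrees(np.arctan2(d[1],d[0])))
E
```

```text
{'t': np.float64(3.4), 'joint_pos': array([-0.1348,  0.3563, -0.3128,  0.9003,  0.    , -1.2145]), 'joint_velocities': array([-0.0013,  0.0021, -0.0021, -0.0008, -0.0005, -0.0388]), 'joint_torque': array([-2.65000e-02, -5.28653e+01,  3.03464e+01, -2.30000e-03,
       -2.00000e-03, -4.16500e-01]), 'position': array([ 0.5701, -0.0773,  0.1166]), 'orientation': array([-5.140e-01,  8.578e-01, -4.000e-04,  5.000e-04]), 'wrist_force': array([ 0.4802, -0.3186,  1.1395]), 'ft_torque': array([ 0.0426, -0.0052, -0.003 ]), 'finger_gap': np.float64(-0.0003)}
[[-0.472 -0.882  0.001  0.57 ]
 [-0.882  0.472 -0.    -0.077]
 [-0.    -0.001 -1.     0.117]
 [ 0.     0.     0.     1.   ]]
0.13823382302815648 -117.28969418337964
```

View pics/w3.png

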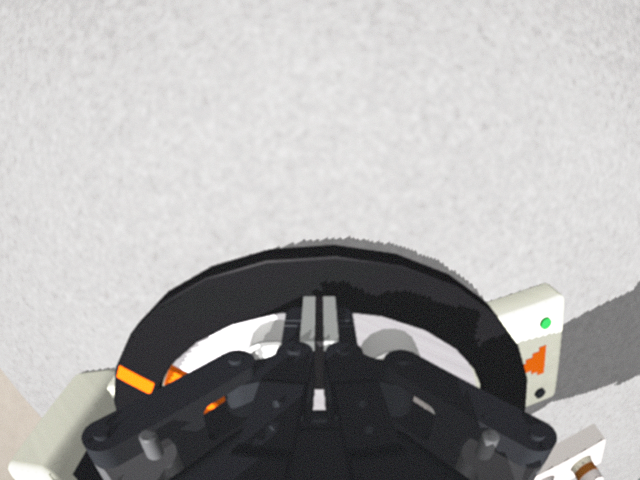

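View pics/s3.png

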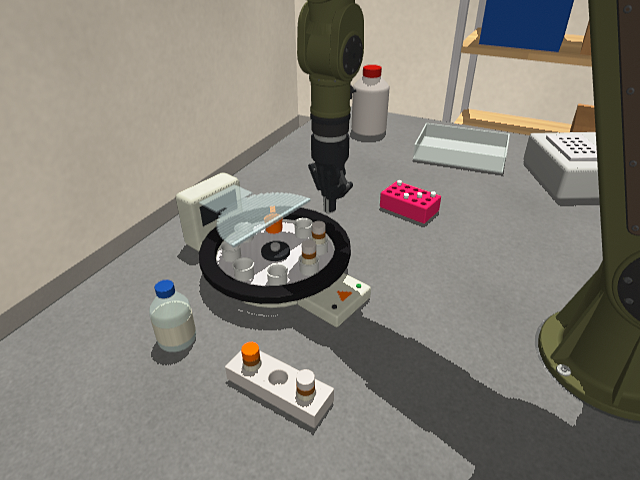

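Request:
arm_command --rows '[0.0,0,0.15,0,0,0,0.0,0,0.35,0,0,0,0.0,0,0.48,0,0,0,0.0,0,0.52,0,0,0,0.0,0,0.54,0,0,0,0.0,0,0.54,0,0,0]'

```text
t: 4.1
position: [0.5694, -0.0775, 0.0886]
orientation: [-0.513, 0.858, 0.0, -0.0]
wrist_force: [-0.3, 0.1, -0.3]
finger_gap: 0.0001
```

Request:
arm_command --rows '[0,0,0.02,0,0,0,0,0,0.02,0,0,0]'

```text
t: 4.3
position: [0.57, -0.0776, 0.0881]
orientation: [-0.514, 0.858, -0.0, 0.0]
wrist_force: [-0.7, 0.1, 1.2]
finger_gap: 0.0001
```

Request:
arm_command --rows '[0,0,0.02,0,0,0,0,0,0.02,0,0,0]'

```text
t: 4.5
position: [0.57, -0.0776, 0.0876]
orientation: [-0.514, 0.858, -0.0, 0.0]
wrist_force: [-1.5, -0.3, 6.8]
finger_gap: -0.0001
```

Request:
arm_command --rows '[0,0,0.01,0,0,0,0,0,0.01,0,0,0]'

```text
t: 4.7
position: [0.57, -0.0776, 0.0874]
orientation: [-0.514, 0.858, -0.0, 0.001]
wrist_force: [-2.4, 0.1, 9.1]
finger_gap: 0.0002
```

Request:
arm_command --rows '[0,0,0.012,0,0,0,0,0,0.012,0,0,0]'

```text
t: 4.9
position: [0.57, -0.0776, 0.0871]
orientation: [-0.514, 0.858, -0.001, 0.001]
wrist_force: [-3.0, -0.1, 9.9]
finger_gap: 0.0003
```

Request:
arm_command --rows '[0,0.02,0.012,0,0,0.07,-0.001,0.073,0.012,0,0,0.25,-0.004,0.146,0.012,0,0,0.5,-0.009,0.218,0.012,0,0,0.75,-0.015,0.291,0.012,0,0,1.0]'

```text
t: 5.4
position: [0.561, -0.0713, 0.0875]
orientation: [-0.467, 0.884, -0.003, 0.003]
wrist_force: [5.7, -3.4, 6.6]
finger_gap: 0.0004
```

```bash
cat >> h.py <<'E'
def stripe(tag=None):
    for n in("wrist","scene","side"):
        c,s=snap(n,tag and tag+n[0:2])
        for ce,st in orange(c):
            p=hit(c,ce,.064,s);d=p[:2]-[.6335,.0455]
            print(n,ce,st[4],"r%.3f ang %.1f"%(np.hypot(*d),np.degrees(np.arctan2(d[1],d[0]))))
    s=arm.sense();d=s["position"][:2]-[.6335,.0455];print("tcp r %.4f ang %.2f"%(np.hypot(*d),np.degrees(np.arctan2(d[1],d[0]))),s["wrist_force"].round(1),s["position"].round(4))
E
python3 -c "
from h import *
stripe()"
```

```text
wrist [558.8, 364.7] 428 r0.163 ang -178.5
wrist [107.9, 409.2] 153 r0.151 ang -57.5
wrist [206.1, 410.5] 22 r0.099 ang -80.0
wrist [620.5, 464.5] 97 r0.284 ang 134.9
scene [361.7, 152.8] 84 r0.269 ang 112.8
scene [367.5, 272.1] 68 r0.100 ang -57.8
scene [371.0, 287.8] 131 r0.134 ang -57.7
side [275.6, 227.1] 153 r0.068 ang -59.7
side [343.6, 294.6] 80 r0.202 ang 158.7
side [249.9, 351.4] 284 r0.282 ang 113.3
tcp r 0.1375 ang -122.12 [ 3.4 -2.3  7.2] [ 0.5604 -0.0709  0.0874]
```

Request:
arm_command --rows '[0,0,0.02,0,0,0,0,0,0.02,0,0,0]'

```text
t: 5.75
position: [0.5605, -0.0709, 0.0868]
orientation: [-0.468, 0.884, -0.003, 0.003]
wrist_force: [1.6, -1.3, 12.4]
finger_gap: 0.0001
```

```bash
python3 -c "
from h import *
stripe()"
```

```text
wrist [558.3, 365.7] 427 r0.163 ang -178.6
wrist [107.1, 409.2] 164 r0.150 ang -57.9
wrist [206.0, 410.7] 20 r0.099 ang -80.6
wrist [619.7, 465.2] 102 r0.283 ang 135.0
scene [361.7, 152.8] 83 r0.269 ang 112.8
scene [367.5, 272.3] 67 r0.100 ang -57.8
scene [371.1, 288.2] 131 r0.135 ang -57.7
side [275.5, 227.3] 154 r0.067 ang -59.5
side [343.6, 294.5] 81 r0.201 ang 158.7
side [249.9, 351.4] 284 r0.282 ang 113.3
tcp r 0.1375 ang -122.10 [ 1.5 -2.7 11.7] [ 0.5605 -0.071   0.0869]
```

Request:
arm_command --rows '[0,0.04,0.01,0,0,0.14,-0.002,0.12,0.01,0,0,0.41,-0.007,0.194,0.01,0,0,0.67,-0.015,0.291,0.01,0,0,1.0,-0.027,0.387,0.01,0,0,1.33,-0.042,0.483,0.01,0,0,1.67,-0.061,0.578,0.01,0,0,2.0]'

```text
t: 6.6
position: [0.5386, -0.0536, 0.0867]
orientation: [-0.372, 0.928, -0.004, 0.003]
wrist_force: [1.1, -6.6, 14.5]
finger_gap: 0.0002
```

```bash
python3 -c "
from h import *
stripe()" | grep -v side
```

```text
wrist [554.2, 328.7] 578 r0.169 ang 179.6
wrist [108.0, 409.7] 121 r0.150 ang -69.6
wrist [206.2, 410.5] 20 r0.100 ang -92.2
wrist [580.6, 477.3] 48 r0.226 ang 121.6
scene [361.7, 152.8] 83 r0.269 ang 112.8
scene [356.0, 271.7] 82 r0.099 ang -68.7
scene [353.9, 288.5] 121 r0.136 ang -69.2
tcp r 0.1372 ang -134.14 [-0.1 -4.3 16. ] [ 0.5379 -0.053   0.0865]
```

Request:
arm_command --rows '[0,0.06,-0.012,0,0,0.2,-0.004,0.145,-0.012,0,0,0.5,-0.015,0.291,-0.012,0,0,1,-0.034,0.435,-0.012,0,0,1.5,-0.061,0.578,-0.012,0,0,2.0,-0.095,0.72,-0.012,0,0,2.5,-0.136,0.859,-0.012,0,0,3.0]'

```text
t: 7.45
position: [0.512, -0.0178, 0.0865]
orientation: [-0.221, 0.975, -0.003, 0.002]
wrist_force: [-3.3, -8.8, 15.1]
finger_gap: 0.0001
```

```bash
python3 -c "
from h import *
stripe()" | grep -v side
```

```text
wrist [518.4, 273.0] 918 r0.178 ang 176.1
wrist [107.0, 409.2] 157 r0.149 ang -88.0
wrist [206.5, 410.2] 19 r0.098 ang -111.2
wrist [628.9, 429.6] 635 r0.251 ang 116.8
scene [361.8, 152.8] 82 r0.269 ang 112.7
scene [336.7, 267.6] 79 r0.098 ang -88.0
scene [328.0, 283.1] 124 r0.135 ang -87.3
tcp r 0.1370 ang -153.00 [-3.9 -4.1 15.5] [ 0.5114 -0.0167  0.0864]
```

Request:
arm_command --rows '[0,0.06,-0.015,0,0,0.2,-0.004,0.145,-0.015,0,0,0.5,-0.015,0.291,-0.015,0,0,1,-0.034,0.435,-0.015,0,0,1.5,-0.061,0.578,-0.015,0,0,2.0,-0.095,0.72,-0.015,0,0,2.5,-0.136,0.859,-0.015,0,0,3.0]'

```text
t: 8.3
position: [0.4984, 0.0244, 0.0866]
orientation: [-0.066, 0.998, -0.002, 0.001]
wrist_force: [-3.6, -6.8, 14.1]
finger_gap: 0.0002
```

```bash
python3 -c "
from h import *
stripe()" | grep -v side
```

```text
wrist [444.6, 226.5] 1372 r0.183 ang 172.1
wrist [106.3, 408.5] 179 r0.148 ang -106.3
scene [361.8, 152.6] 80 r0.270 ang 112.8
scene [322.0, 256.2] 146 r0.090 ang -109.9
scene [303.5, 272.6] 88 r0.139 ang -106.8
scene [320.5, 271.0] 43 r0.118 ang -98.2
tcp r 0.1367 ang -171.62 [-4.  -2.9 15. ] [0.4983 0.0256 0.0866]
```

Request:
arm_command --rows '[0,0.06,-0.01,0,0,0.2,-0.004,0.145,-0.01,0,0,0.5,-0.015,0.291,-0.01,0,0,1,-0.034,0.435,-0.01,0,0,1.5,-0.061,0.578,-0.01,0,0,2.0,-0.095,0.72,-0.01,0,0,2.5,-0.136,0.859,-0.01,0,0,3.0,-0.185,0.996,-0.01,0,0,3.5,-0.24,1.131,-0.01,0,0,4.0]'

```text
t: 9.35
position: [0.5021, 0.0827, 0.0868]
orientation: [0.142, 0.99, -0.001, 0.001]
wrist_force: [-3.1, -5.7, 13.2]
finger_gap: 0.0002
```

```bash
python3 -c "
from h import *
stripe('t')" | grep -v side
```

```text
wrist [299.2, 204.6] 1634 r0.185 ang 166.6
wrist [104.9, 407.9] 216 r0.147 ang -130.5
scene [361.8, 152.4] 76 r0.271 ang 112.8
scene [312.4, 243.4] 207 r0.088 ang -133.4
scene [286.1, 251.7] 80 r0.137 ang -131.5
scene [301.5, 255.5] 36 r0.117 ang -122.3
scene [311.5, 257.9] 18 r0.106 ang -114.8
tcp r 0.1365 ang 163.67 [-2.2 -0.8 12.3] [0.5025 0.0839 0.0869]
```

Request:
arm_command --rows '[0,0.06,0,0,0,0.2,-0.004,0.145,0,0,0,0.5,-0.015,0.291,0,0,0,1,-0.034,0.435,0,0,0,1.5,-0.061,0.578,0,0,0,2.0,-0.095,0.72,0,0,0,2.5,-0.136,0.859,0,0,0,3.0,-0.185,0.996,0,0,0,3.5,-0.24,1.131,0,0,0,4.0]'

```text
t: 10.4
position: [0.5294, 0.1339, 0.0868]
orientation: [0.345, 0.939, -0.001, 0.001]
wrist_force: [-3.0, -5.1, 12.3]
finger_gap: 0.0
```

```bash
python3 -c "
from h import *
stripe('u')" | grep -v side
```

```text
wrist [591.9, 79.6] 1872 r0.277 ang 113.0
wrist [165.9, 242.2] 1151 r0.182 ang 161.1
wrist [104.5, 407.4] 233 r0.146 ang -154.9
scene [364.8, 151.8] 24 r0.274 ang 111.4
scene [310.2, 228.7] 208 r0.089 ang -159.3
scene [283.2, 229.7] 72 r0.137 ang -156.0
scene [296.8, 237.6] 40 r0.112 ang -145.7
scene [308.8, 242.9] 20 r0.094 ang -135.5
tcp r 0.1365 ang 139.06 [-1.2 -1.6 10.5] [0.5304 0.1349 0.087 ]
```

View pics/usc.png

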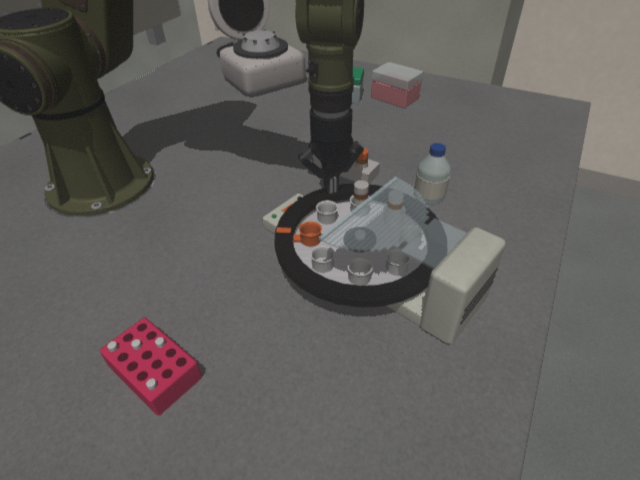

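The orange sleeve is near the front left, at scene px (310,229), with about 37° to go. I'll continue.

Request:
arm_command --rows '[0,0.06,0.006,0,0,0.2,-0.004,0.145,0.006,0,0,0.5,-0.015,0.291,0.006,0,0,1,-0.034,0.435,0.006,0,0,1.5,-0.061,0.578,0.006,0,0,2.0,-0.095,0.72,0.006,0,0,2.5,-0.136,0.859,0.006,0,0,3.0,-0.185,0.996,0.006,0,0,3.5,-0.24,1.131,0.006,0,0,4.0]'

```text
t: 11.45
position: [0.5752, 0.1692, 0.0868]
orientation: [0.533, 0.846, -0.001, 0.001]
wrist_force: [-4.4, -5.7, 13.8]
finger_gap: -0.0001
```

```bash
python3 -c "
from h import *
stripe('v')" 
```

```text
wrist [345.7, 8.8] 998 r0.263 ang 113.2
wrist [95.1, 311.8] 347 r0.174 ang 156.4
wrist [112.0, 324.5] 24 r0.163 ang 155.6
wrist [104.4, 407.0] 277 r0.145 ang -179.4
scene [292.0, 209.8] 75 r0.141 ang 179.4
scene [314.4, 216.3] 235 r0.093 ang 177.9
scene [315.4, 229.7] 17 r0.079 ang -158.1
side [617.4, 109.9] 33 r1.338 ang -118.0
side [313.8, 259.4] 375 r0.093 ang 176.4
side [335.9, 263.6] 66 r0.137 ang -179.3
side [343.5, 294.7] 80 r0.202 ang 158.6
side [249.8, 351.4] 289 r0.282 ang 113.3
tcp r 0.1368 ang 114.64 [-0.8 -3.3 11. ] [0.5765 0.1698 0.087 ]
```

View pics/vwr.png

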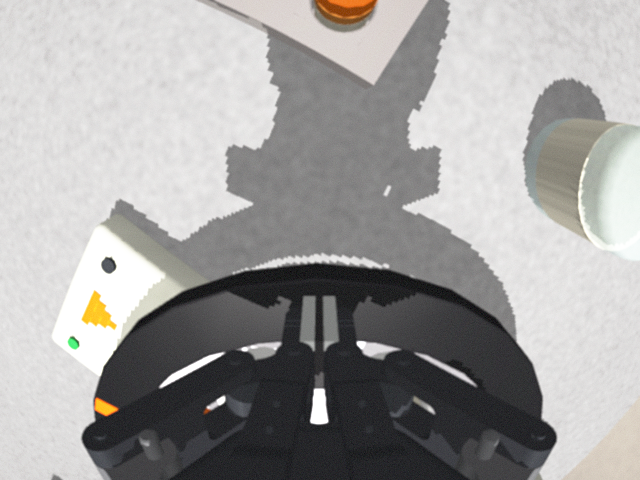

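View pics/vsi.png

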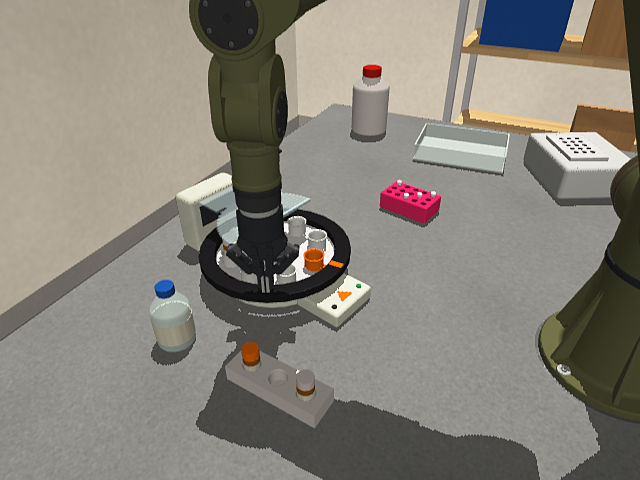

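Request:
arm_command --rows '[0,0.06,0.006,0,0,0.2,-0.004,0.145,0.006,0,0,0.5,-0.015,0.291,0.006,0,0,1,-0.034,0.435,0.006,0,0,1.5,-0.055,0.55,0.006,0,0,1.9,-0.061,0.578,0.006,0,0,2.0,-0.061,0.578,0.006,0,0,2.0]'

```text
t: 12.3
position: [0.6031, 0.179, 0.0868]
orientation: [0.617, 0.787, 0.0, 0.002]
wrist_force: [-3.7, -5.1, 12.6]
finger_gap: -0.0001
```

```bash
python3 -c "
from h import *
stripe('x')
S,_=snap('side');im=S['image'];cv2.imwrite('pics/xz.png',cv2.resize(im[200:340,180:390],None,fx=3.6,fy=3.6,interpolation=cv2.INTER_CUBIC))
" 
```

```text
wrist [38.8, 4.1] 17 r0.314 ang 127.8
wrist [204.1, 13.0] 1803 r0.267 ang 112.8
wrist [84.6, 349.9] 449 r0.166 ang 154.1
wrist [103.5, 406.5] 304 r0.144 ang 168.3
scene [302.4, 202.6] 54 r0.137 ang 167.4
scene [320.5, 210.6] 216 r0.094 ang 165.3
scene [320.8, 224.2] 25 r0.073 ang -170.9
side [610.6, 109.0] 21 r1.328 ang -117.2
side [308.2, 264.0] 380 r0.093 ang 165.2
side [328.2, 271.5] 66 r0.137 ang 168.7
side [343.5, 294.7] 80 r0.202 ang 158.6
side [249.7, 351.4] 288 r0.282 ang 113.3
tcp r 0.1369 ang 102.86 [-2.6 -5.4 12.4] [0.603  0.179  0.0868]
```

View pics/xz.png

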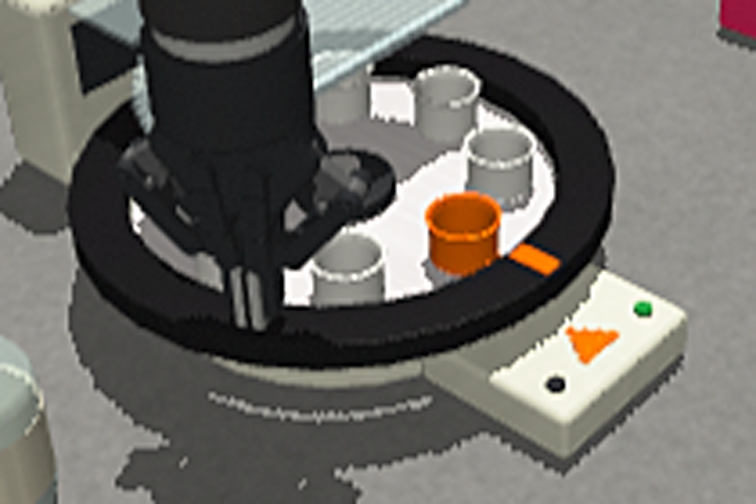

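Stripe readings are about 168°, against a front direction of about 167.3°. I'll lift off and look from above to refine this.

Request:
arm_command --rows '[0,0,-0.15,0,0,0,0,0,-0.6,0,0,0,0,0,-1.2,0,0,0,-0.3,-0.4,-1.9,0,0,0,-0.7,-0.9,-2.5,0,0,0,-1.1,-1.5,-3.0,0,0,0,-1.4,-1.95,-3.26,0,0,0,-1.53,-2.09,-3.26,0,0,0,-1.53,-2.09,-3.26,0,0,0,-1.53,-2.09,-3.26,0,0,0]'

```text
t: 13.5
position: [0.519, 0.0812, 0.247]
orientation: [0.617, 0.787, -0.0, -0.0]
wrist_force: [-0.5, 0.3, -0.3]
finger_gap: -0.0002
```

```bash
python3 -c "
from h import *
stripe('y')
W,s=snap('wrist','y2');im=W['image'];print(s['joint_pos'].round(3))
" 
```

```text
wrist [258.4, 189.3] 395 r0.176 ang 164.6
wrist [293.1, 219.4] 476 r0.138 ang 168.3
wrist [340.7, 239.4] 1662 r0.093 ang 167.5
scene [361.8, 152.2] 75 r0.272 ang 112.8
scene [302.2, 202.1] 55 r0.139 ang 167.0
scene [320.4, 210.1] 211 r0.095 ang 164.7
side [617.4, 109.9] 36 r1.338 ang -118.0
side [308.1, 263.5] 376 r0.091 ang 165.9
side [328.4, 270.9] 68 r0.136 ang 169.4
side [343.5, 294.7] 80 r0.202 ang 158.6
side [249.9, 351.3] 283 r0.282 ang 113.3
tcp r 0.1200 ang 162.54 [ 0.3 -0.4 -1. ] [0.519  0.0815 0.2468]
[ 0.156  0.177 -0.238  1.157  0.     1.485]
```

View pics/y2.png

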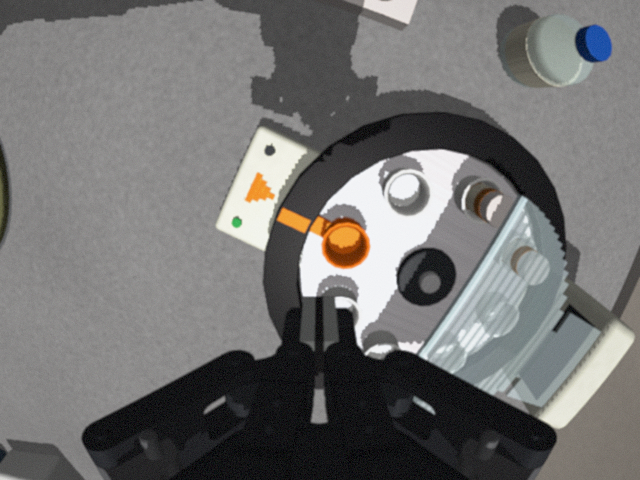

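```bash
python3 -c "
import cv2
im=cv2.imread('pics/y2.png');cv2.imwrite('pics/y2z.png',cv2.resize(im[110:330,205:485],None,fx=2.8,fy=2.7,interpolation=cv2.INTER_CUBIC))
" 
```

```text
(no output)
```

View pics/y2z.png

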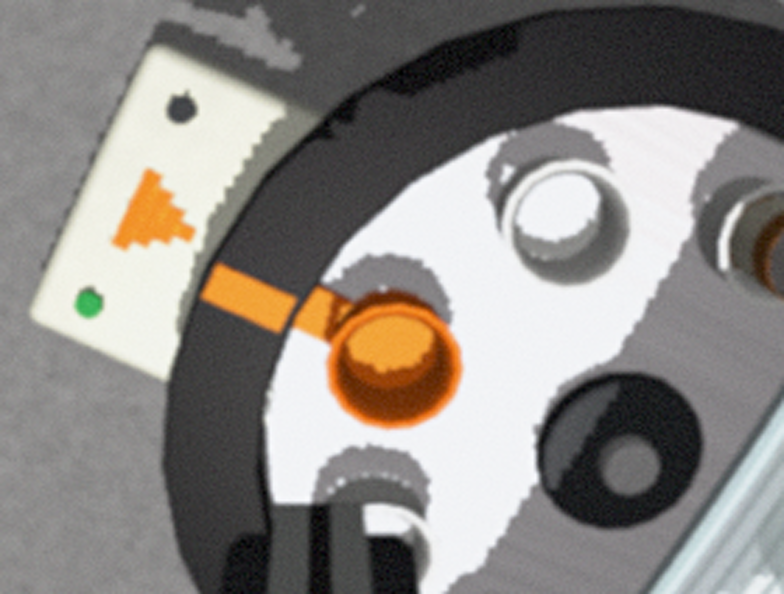

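```bash
python3 - <<'E'
from h import *
W,s=snap("wrist")
z=lambda u,v:(205+u/2.8,110+v/2.7)
P={n:hit(W,z(*p),h,s)[:2] for n,p,h in [("orange",(394,366),.072),("hub",(620,450),.066),("grey",(569,222),.072),("stripe",(249,297),.064),("c1",(158,45),.03),("c2",(32,317),.03),("d1",(181,108),.03),("d2",(89,303),.03),("tri",(149,213),.03)]}
for k,v in P.items(): print(k,v.round(4))
a=lambda d:np.degrees(np.arctan2(d[1],d[0]))
print("front from corners",a(P["c1"]-P["c2"])+90,"dots",a(P["d1"]-P["d2"])+90, np.linalg.norm(P["c1"]-P["c2"]))
for c in (P["hub"],np.array([.6335,.0455]),np.array([.6335,.047])):
  print([ (k,round(a(P[k]-c),1),round(np.linalg.norm(P[k]-c),4)) for k in("orange","stripe","tri","grey")])
f=(P["c1"]+P["c2"])/2;print("mid corners",f, a(f-P["hub"]))
# center by 2-sleeve solve
d=P["grey"]-P["orange"];m=(P["grey"]+P["orange"])/2;L=np.linalg.norm(d);n=np.array([d[1],-d[0]])/L
print("L",L, m+n*90e-3*np.cos(np.pi/8))
E
```

```text
orange [0.5464 0.0642]
hub [0.6278 0.0507]
grey [0.5848 0.1216]
stripe [0.499  0.0733]
c1 [0.4505 0.1421]
c2 [0.4266 0.0384]
d1 [0.4626 0.1228]
d2 [0.4457 0.0483]
tri [0.4598 0.0849]
front from corners 167.0004446216791 dots 167.2332233328517 0.10643874142087294
[('orange', np.float64(170.6), np.float64(0.0825)), ('stripe', np.float64(170.0), np.float64(0.1308)), ('tri', np.float64(168.5), np.float64(0.1715)), ('grey', np.float64(121.3), np.float64(0.083))]
[('orange', np.float64(167.9), np.float64(0.089)), ('stripe', np.float64(168.3), np.float64(0.1373)), ('tri', np.float64(167.2), np.float64(0.1781)), ('grey', np.float64(122.6), np.float64(0.0904))]
[('orange', np.float64(168.8), np.float64(0.0887)), ('stripe', np.float64(168.9), np.float64(0.137)), ('tri', np.float64(167.7), np.float64(0.1778)), ('grey', np.float64(123.2), np.float64(0.0891))]
mid corners [0.4385781  0.09021353] 168.20349620531374
L 0.06900899507362154 [0.63474966 0.0467154 ]
```

Request:
arm_command --rows '[-0.1,0.15,0,0,0,-0.8,-0.2,0.3,0,0,0,-2.1,-0.35,0.5,0,0,0,-3.5,-0.5,0.7,0,0,0,-4.9,-0.6,0.9,0,0,0,-6.3,-0.75,1.1,0,0,0,-7.7,-0.85,1.3,0,0,0,-9.0,-0.94,1.42,0,0,0,-10.2,-0.94,1.42,0,0,0,-10.4,-0.94,1.42,0,0,0,-10.4]'

```text
t: 14.75
position: [0.5987, 0.0524, 0.2473]
orientation: [0.121, 0.993, -0.0, -0.001]
wrist_force: [1.3, 0.2, 0.4]
finger_gap: 0.0003
```

```bash
python3 -c "
from h import *
W,s=snap('wrist','z');im=W['image'];print(s['joint_pos'].round(3),s['position'])
print(orange(W))
cv2.imwrite('pics/zz.png',cv2.resize(im[100:360,200:460],None,fx=2.3,fy=2.3,interpolation=cv2.INTER_CUBIC))
" 
```

```text
[ 0.087  0.319 -0.054  1.199  0.     0.33 ] [0.59873143 0.05239084 0.24725883]
[([316.9, 53.4], [301, 45, 32, 25, 443]), ([560.5, 84.3], [550, 71, 22, 28, 464]), ([315.5, 93.8], [307, 77, 18, 34, 554]), ([318.3, 149.6], [293, 115, 51, 65, 2050])]
```

View pics/z.png

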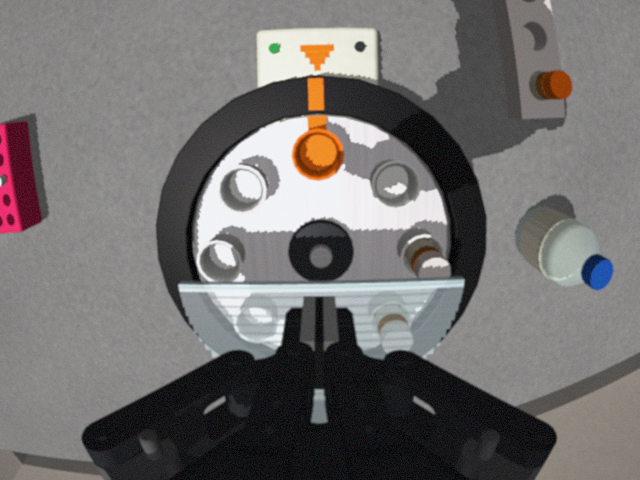

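View pics/zz.png

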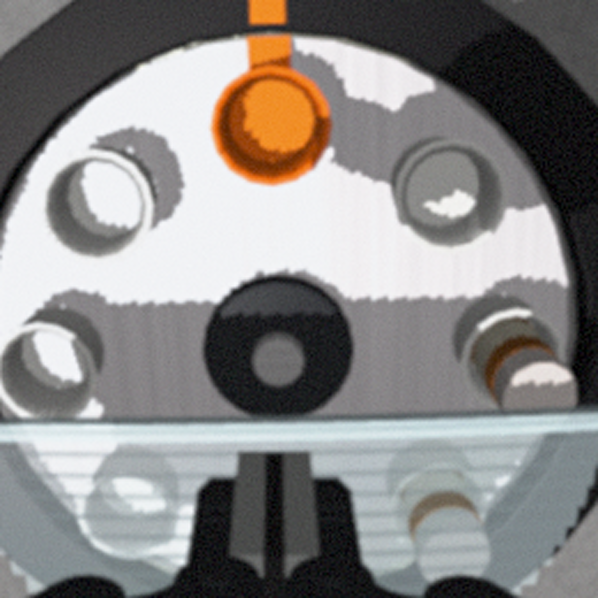

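```bash
python3 - <<'E'
from h import *
W,s=snap("wrist")
z=lambda u,v:(200+u/2.3,100+v/2.3)
im=W["image"];h=cv2.cvtColor(im,cv2.COLOR_BGR2HSV)
# dots
g=cv2.inRange(h,(45,120,60),(75,255,255));m=cv2.moments(g[30:60,262:290]);d2=(262+m['m10']/m['m00'],30+m['m01']/m['m00'])
b=(im[30:62,345:375].max(2)<110).astype(np.uint8);m=cv2.moments(b);d1=(345+m['m10']/m['m00'],30+m['m01']/m['m00']);print(d1,d2)
# orange sleeve outer ellipse
lab=cv2.inRange(h,(3,150,60),(22,255,255));ys,xs=np.where(lab[130:182,285:350]);hull=cv2.convexHull(np.c_[xs+285,ys+130].astype(np.int32));(cx,cy),r=cv2.minEnclosingCircle(hull);e=cv2.fitEllipse(hull);print("sl",(cx,cy),r,e)
ys,xs=np.where(lab[130:182,285:350]);print("u range",xs.min()+285,xs.max()+285, ys.max()+130)
P={"tri":hit(W,(316.9,53.4),.03,s)[:2],"d1":hit(W,d1,.03,s)[:2],"d2":hit(W,d2,.03,s)[:2],"stripe":hit(W,(315.6,93.8),.064,s)[:2],"sl":hit(W,e[0],.072,s)[:2],"g1":hit(W,z(101,202),.072,s)[:2],"g2":hit(W,z(448,192),.072,s)[:2],"g3":hit(W,z(47,371),.072,s)[:2],"hub":hit(W,z(278,350),.066,s)[:2]}
a=lambda d:np.degrees(np.arctan2(d[1],d[0]))
for k in P:print(k,P[k].round(4))
fr=a(P["d1"]-P["d2"])+90;print("front dir",fr)
f=np.radians(167.2);u=np.array([np.cos(f),np.sin(f)]);n=np.array([np.sin(f),-np.cos(f)])
for k in P: print(k,"along %.4f lat %.4f"%((P[k]-P["tri"])@u,(P[k]-P["tri"])@n))
# fit center from sleeves with offsets 0,-45? 
from scipy.optimize import least_squares
off={"sl":0,"g1":45,"g2":-45,"g3":90}
def res(p):
    return np.concatenate([P[k]-p[:2]-.09*np.array([np.cos(p[2]+np.radians(o)),np.sin(p[2]+np.radians(o))]) for k,o in off.items()])
q=least_squares(res,[.6335,.0455,2.93]);print(q.x[:2],np.degrees(q.x[2]),np.round(q.fun*1e3,1)); print("dir center->tri",a(P["tri"]-q.x[:2]))
E
```

```text
(359.6027397260274, 46.205479452054796) (273.96923076923076, 47.90769230769231)
sl (317.6228332519531, 154.24664306640625) 25.734384536743164 ((317.6577453613281, 154.04286193847656), (50.00282287597656, 50.8785514831543), 44.16474533081055)
u range 293 343 179
tri [0.4604 0.0845]
d1 [0.4623 0.1231]
d2 [0.4453 0.0489]
stripe [0.4986 0.0741]
sl [0.5461 0.064 ]
g1 [ 0.5577 -0.0011]
g2 [0.5839 0.1195]
g3 [ 0.6146 -0.0413]
hub [0.6295 0.046 ]
front dir 167.12780312596044
tri along 0.0000 lat 0.0000
d1 along 0.0067 lat 0.0381
d2 along 0.0068 lat -0.0381
stripe along -0.0395 lat -0.0017
sl along -0.0882 lat -0.0010
g1 along -0.1139 lat -0.0620
g2 along -0.1127 lat 0.0615
g3 along -0.1783 lat -0.0886
hub along -0.1735 lat -0.0000
[0.63339809 0.04596621] 168.00032807304922 [ 0.8 -0.7 -0.2  1.9 -0.5 -1.9 -0.1  0.7]
dir center->tri 167.44243674264075
```

The sleeve is within about 1 mm laterally (roughly 0.65° short of the line). I'll nudge the rim at the front, next to the stripe, to correct it.

Request:
arm_command --rows '[0.3,0,0.3,0,0,0,0.8,-0.02,0.9,0,0,0,1.4,-0.03,1.6,0,0,0,1.85,-0.04,2.3,0,0,0,2.05,-0.04,2.8,0,0,0,2.07,-0.04,3.02,0,0,0,2.07,-0.04,3.1,0,0,0,2.07,-0.04,3.12,0,0,0,2.07,-0.04,3.12,0,0,0]'

```text
t: 15.75
position: [0.4997, 0.0749, 0.093]
orientation: [0.12, 0.993, 0.0, 0.001]
wrist_force: [0.1, 0.4, -0.5]
finger_gap: 0.0
```

```bash
python3 -c "
from h import *
s=arm.sense();print(s['position'].round(4),s['wrist_force'].round(1))
W,s=snap('wrist','na')"
```

```text
[0.4997 0.0749 0.093 ] [ 0.1  0.4 -0.5]
```

View pics/na.png

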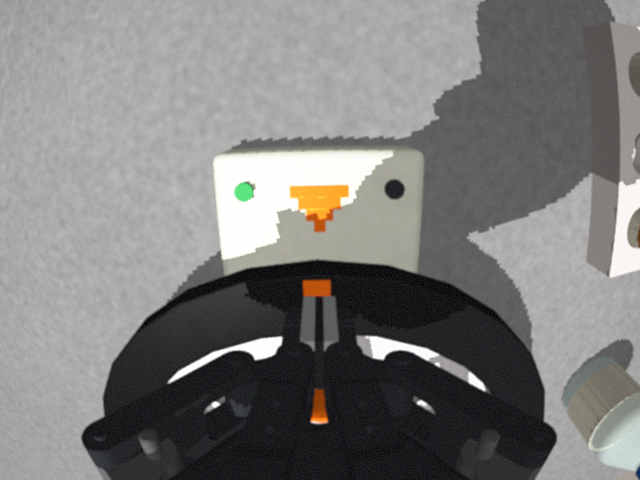

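Request:
arm_command --rows '[0,0,0.04,0,0,0,0,0,0.07,0,0,0,0,0,0.08,0,0,0]'

```text
t: 16.1
position: [0.498, 0.0748, 0.0879]
orientation: [0.12, 0.993, 0.0, 0.0]
wrist_force: [0.9, -0.0, -0.3]
finger_gap: 0.0001
```

Request:
arm_command --rows '[0,0,0.02,0,0,0,0,0,0.02,0,0,0]'

```text
t: 16.3
position: [0.4981, 0.0748, 0.0872]
orientation: [0.12, 0.993, 0.0, 0.0]
wrist_force: [-2.5, -0.7, 4.6]
finger_gap: -0.0002
```

Request:
arm_command --rows '[0,0,0.02,0,0,0,0,0,0.02,0,0,0]'

```text
t: 16.5
position: [0.4981, 0.0748, 0.0866]
orientation: [0.12, 0.993, 0.0, 0.0]
wrist_force: [-2.2, -1.6, 8.6]
finger_gap: -0.0001
```

Request:
arm_command --rows '[0,0,0.018,0,0,0,0,0,0.018,0,0,0,0,0.01,0.018,0,0,0.02,0,0.02,0.018,0,0,0.06,0,0.033,0.018,0,0,0.11,0,0.033,0.018,0,0,0.11]'

```text
t: 17.1
position: [0.4982, 0.0755, 0.0861]
orientation: [0.126, 0.992, -0.001, 0.0]
wrist_force: [-5.1, -4.3, 15.2]
finger_gap: -0.0002
```

```bash
python3 -c "
from h import *
stripe()"|grep -v scene
```

```text
wrist [320.2, 209.4] 1387 r0.185 ang 166.9
wrist [317.4, 292.0] 215 r0.149 ang 167.8
wrist [318.8, 407.4] 408 r0.080 ang 169.3
side [611.8, 109.1] 22 r1.330 ang -117.4
side [307.3, 265.0] 337 r0.094 ang 163.1
side [343.5, 294.5] 81 r0.201 ang 158.7
side [249.9, 351.4] 284 r0.282 ang 113.3
tcp r 0.1386 ang 167.50 [-5.2 -4.  14.4] [0.4982 0.0755 0.0861]
```

Request:
arm_command --rows '[0,0.01,-0.012,0,0,0,0,0.02,-0.012,0,0,0,0,0.03,-0.012,0,0,0,0,0.03,-0.012,0,0,0]'

```text
t: 17.65
position: [0.4985, 0.0768, 0.0865]
orientation: [0.126, 0.992, -0.001, 0.0]
wrist_force: [-4.3, -3.8, 10.4]
finger_gap: 0.0
```

```bash
python3 -c "
from h import *
stripe()"|grep -v scene
```

```text
wrist [317.1, 209.1] 1454 r0.185 ang 166.9
wrist [317.3, 292.1] 213 r0.149 ang 167.3
wrist [318.7, 407.4] 403 r0.080 ang 168.4
side [617.4, 109.9] 36 r1.338 ang -118.0
side [307.2, 265.2] 332 r0.094 ang 162.8
side [343.6, 294.5] 80 r0.201 ang 158.7
side [249.9, 351.4] 284 r0.282 ang 113.3
tcp r 0.1386 ang 166.97 [-3.3 -4.4 11.4] [0.4985 0.0767 0.0864]
```

Request:
arm_command --rows '[0,0,-0.1,0,0,0,0,0,-0.5,0,0,0,0,0,-1.2,0,0,0,-0.05,0.4,-1.9,0,0,-0.2,-0.15,1.1,-2.4,0,0,-0.5,-0.3,1.9,-2.67,0,0,-0.8,-0.4,2.7,-2.67,0,0,-1.1,-0.5,3.5,-2.67,0,0,-1.3,-0.61,4.0,-2.67,0,0,-1.4,-0.61,4.14,-2.67,0,0,-1.4]'

```text
t: 18.8
position: [0.5806, 0.2734, 0.2184]
orientation: [0.052, 0.999, 0.0, 0.0]
wrist_force: [-0.5, -0.5, -0.6]
finger_gap: -0.0003
```

Request:
arm_command --rows '[0,0,0,0,0,0,0,0,0,0,0,0,0,0,0,0,0,0]' --hand 80

```text
t: 19.1
position: [0.5795, 0.2695, 0.2192]
orientation: [0.053, 0.999, -0.0, -0.0]
wrist_force: [-0.6, -0.5, 0.1]
finger_gap: 0.0437
```

```bash
python3 -c "
from h import *
W,s=snap('wrist','r');im=W['image'];print(s['joint_pos'].round(3),s['position'],s['finger_gap'],toolT(s)[:3,:2].round(3))
print(orange(W))
stripe()"
```

```text
[ 0.435  0.402  0.     1.17  -0.     0.542] [0.57945729 0.26945689 0.2191721 ] 0.04373813407646547 [[-0.994  0.107]
 [ 0.107  0.994]
 [ 0.    -0.   ]]
[([104.6, 114.2], [93, 106, 25, 25, 348]), ([352.0, 151.5], [334, 133, 37, 38, 1088]), ([82.1, 161.4], [76, 146, 13, 32, 400]), ([93.4, 187.1], [87, 180, 14, 16, 176]), ([84.7, 218.0], [64, 196, 38, 45, 810])]
wrist [104.5, 114.1] 347 r0.179 ang 160.5
wrist [351.9, 151.3] 1089 r0.276 ang 113.2
wrist [82.1, 161.4] 404 r0.138 ang 168.1
wrist [93.3, 186.9] 175 r0.116 ang 162.4
wrist [84.7, 217.8] 805 r0.087 ang 168.3
scene [361.8, 152.0] 71 r0.273 ang 112.8
scene [302.5, 201.6] 55 r0.139 ang 166.4
scene [320.9, 209.7] 204 r0.095 ang 163.8
side [612.0, 109.1] 22 r1.331 ang -117.4
side [307.9, 263.7] 372 r0.092 ang 165.4
side [327.6, 271.6] 67 r0.136 ang 168.3
side [343.5, 294.7] 80 r0.202 ang 158.6
side [249.8, 351.4] 288 r0.282 ang 113.3
tcp r 0.2308 ang 103.44 [ 0.5  0.4 -0.6] [0.5799 0.2699 0.2194]
```

View pics/r.png

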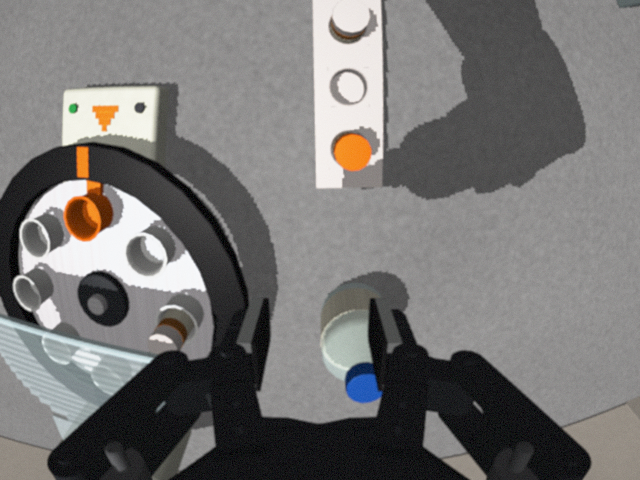

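```bash
python3 - <<'E'
from h import *
W,s=snap("wrist");S,_=snap("side")
p=hit(W,(352,151.7),.066,s);print("wrist",p)
o1,d1=ray(W,(352,151.7),s);o2,d2=ray(S,(249.8,351.4-4))
A=np.c_[d1,-d2];t=np.linalg.lstsq(A,o2-o1,rcond=None)[0];print(o1+t[0]*d1,o2+t[1]*d2)
for q in((349,18),(349,86)):print(q,hit(W,q,.066 if q[1]<30 else .03,s))
T=toolT(s);
for P in (p,[.5246,.2985,.066]):
  print("delta tool units",(T[:3,:3].T@(np.array([P[0],P[1],.25])-s["position"]))/.05, s["position"])
E
```

```text
wrist [0.52514795 0.29989463 0.066     ]
[0.52506415 0.29982891 0.0668376 ] [0.52493992 0.29975293 0.06681921]
(349, 18) [0.42483949 0.30810938 0.066     ]
(349, 86) [0.47373855 0.30565195 0.03      ]
delta tool units [ 1.15184098  0.4791488  -0.61273999] [0.57986559 0.26993646 0.21937457]
delta tool units [ 1.15976399  0.45024684 -0.61274492] [0.57986559 0.26993646 0.21937457]
```

Request:
arm_command --rows '[0.2,0.1,0,0,0,0,0.6,0.25,0.1,0,0,0,1.0,0.42,0.4,0,0,0,1.15,0.475,0.9,0,0,0,1.15,0.475,1.4,0,0,0,1.15,0.475,1.8,0,0,0,1.15,0.475,2.0,0,0,0,1.15,0.475,2.1,0,0,0,1.15,0.475,2.1,0,0,0]'

```text
t: 20.3
position: [0.525, 0.3005, 0.114]
orientation: [0.053, 0.999, -0.0, -0.0]
wrist_force: [-0.1, -1.1, 0.8]
finger_gap: 0.0585
```

```bash
python3 -c "
from h import *
s=arm.sense();print(s['position'].round(4),s['finger_gap'])
W,s=snap('wrist','q');S,_=snap('side','qs')
im=np.hstack([cv2.resize(W['image'],(400,300)),cv2.resize(S['image'][230:430,150:400],(400,320))[:300]]);cv2.imwrite('pics/qq.png',im)"
```

```text
[0.525  0.3005 0.114 ] 0.05847162647905647
```

View pics/qq.png

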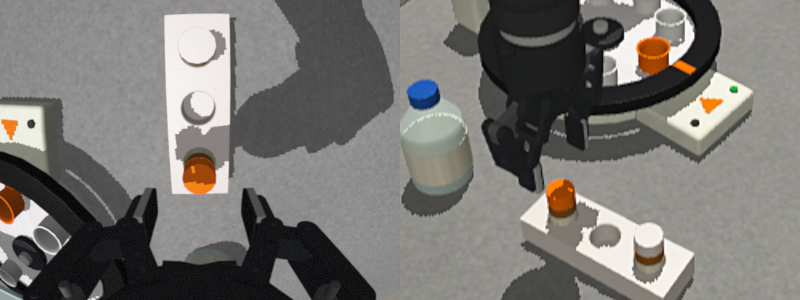

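Request:
arm_command --rows '[0,-0.015,0.15,0,0,0,0,-0.015,0.45,0,0,0,0,-0.015,0.75,0,0,0,0,-0.015,1.0,0,0,0,0,-0.015,1.12,0,0,0,0,-0.015,1.16,0,0,0,0,-0.015,1.16,0,0,0]'

```text
t: 21.1
position: [0.5253, 0.2997, 0.0561]
orientation: [0.053, 0.999, 0.0, 0.0]
wrist_force: [0.2, 0.1, 0.3]
finger_gap: 0.0585
```

Request:
arm_command --rows '[0,0,0,0,0,0,0,0,0,0,0,0,0,0,0,0,0,0,0,0,0,0,0,0,0,0,0,0,0,0,0,0,0,0,0,0]' --hand 255 --force 25

```text
t: 21.7
position: [0.5256, 0.3, 0.0567]
orientation: [0.053, 0.999, 0.0, 0.001]
wrist_force: [-0.9, 0.1, 5.5]
finger_gap: 0.0278
```

```bash
python3 -c "
from h import *
s=arm.sense();print(s['position'].round(4),s['finger_gap'],s['wrist_force'])
S,_=snap('side')
cv2.imwrite('pics/g.png',cv2.resize(S['image'][230:430,150:400],(750,600)))"
```

```text
[0.5256 0.3    0.0567] 0.027792851320744046 [-0.85888214  0.09556327  5.50429931]
```

View pics/g.png

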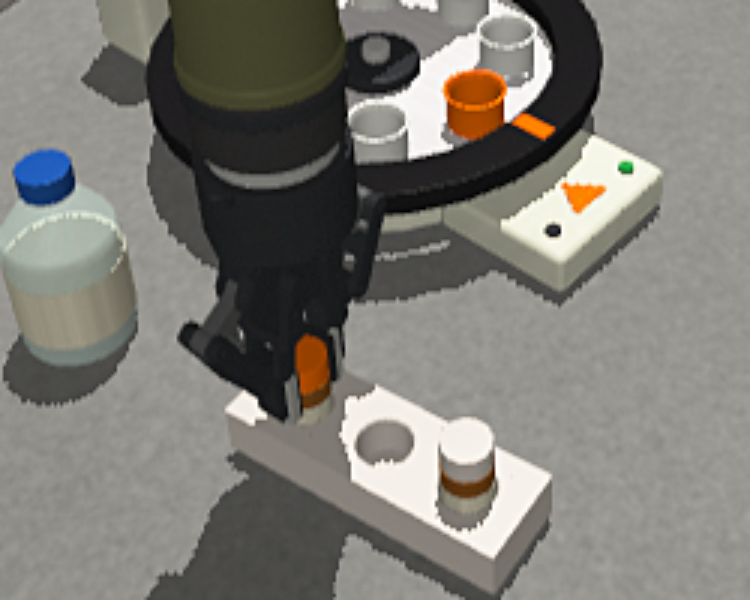

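Request:
arm_command --rows '[0,0,-0.1,0,0,0,0,0,-0.4,0,0,0,0,0,-0.9,0,0,0,0,0,-1.5,0,0,0,0,0,-2.1,0,0,0,0,0,-2.5,0,0,0,0,0,-2.7,0,0,0,0,0,-2.7,0,0,0]'

```text
t: 22.55
position: [0.5258, 0.3, 0.1922]
orientation: [0.053, 0.999, 0.001, 0.001]
wrist_force: [0.2, 0.8, -1.4]
finger_gap: 0.0275
```

Request:
arm_command --rows '[-0.05,-0.25,0,0,0,0,-0.15,-0.8,0,0,0,0,-0.3,-1.5,0,0,0,0,-0.45,-2.25,0,0,0,0,-0.6,-3,0,0,0,0,-0.75,-3.7,0,0,0,0,-0.85,-4.25,0,0,0,0,-0.91,-4.55,0,0,0,0,-0.91,-4.62,0,0,0,0,-0.91,-4.62,0,0,0,0]'

```text
t: 23.55
position: [0.5455, 0.0651, 0.1904]
orientation: [0.053, 0.999, 0.0, -0.001]
wrist_force: [-0.3, -0.0, -0.4]
finger_gap: 0.0272
```

```bash
python3 -c "
from h import *
s=arm.sense();print(s['position'].round(4),s['finger_gap'],s['wrist_force'])
W,_=snap('wrist','p')
stripe()"
```

```text
[0.5455 0.0651 0.1904] 0.02720018263988852 [-0.30764239 -0.04799191 -0.42456578]
wrist [332.3, 112.7] 666 r0.177 ang 167.7
wrist [327.0, 170.2] 769 r0.138 ang 167.3
wrist [322.2, 201.7] 343 r0.116 ang 167.7
wrist [319.4, 237.3] 2061 r0.090 ang 167.1
wrist [307.5, 304.8] 17 r0.036 ang 171.1
wrist [322.8, 303.4] 16 r0.040 ang 154.3
wrist [337.9, 308.2] 16 r0.041 ang 137.1
wrist [293.4, 312.4] 16 r0.031 ang -168.9
wrist [318.8, 351.2] 3398 r0.013 ang 48.8
scene [301.5, 201.1] 44 r0.142 ang 166.4
scene [324.9, 211.8] 98 r0.085 ang 163.4
scene [311.2, 212.5] 33 r0.104 ang 174.1
scene [321.0, 223.6] 21 r0.073 ang -172.3
side [585.4, 105.6] 16 r1.294 ang -114.2
side [612.7, 109.2] 22 r1.332 ang -117.5
side [310.7, 206.4] 96 r0.169 ang -87.8
side [307.9, 263.7] 371 r0.092 ang 165.4
side [328.1, 271.8] 61 r0.138 ang 168.3
side [343.5, 294.7] 80 r0.202 ang 158.6
tcp r 0.0900 ang 166.64 [-0.2  0.4 -0.3] [0.5459 0.0663 0.1909]
```

View pics/p.png

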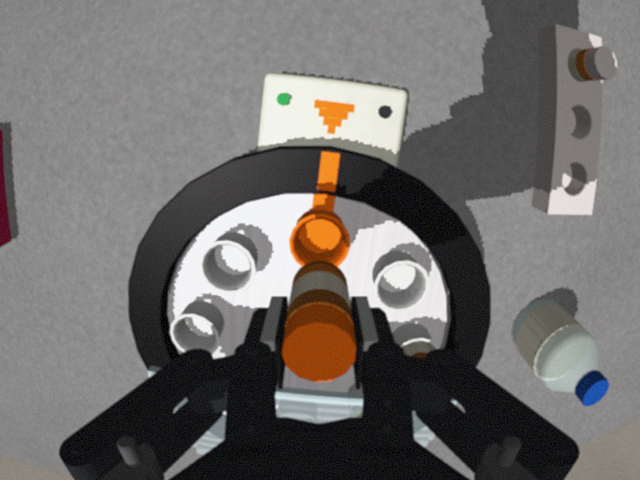

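```bash
python3 - <<'E'
from h import *
W,s=snap("wrist")
h=cv2.cvtColor(W["image"],cv2.COLOR_BGR2HSV);lab=cv2.inRange(h,(3,150,60),(22,255,255))
cv2.imwrite("pics/pz.png",cv2.resize(W["image"][90:300,240:420],None,fx=2.8,fy=2.8,interpolation=cv2.INTER_CUBIC))
ys,xs=np.where(lab[214:275,285:352]);print(xs.min()+285,xs.max()+285,ys.max()+214)
hull=cv2.convexHull(np.c_[xs+285,ys+214].astype(np.int32));print(cv2.fitEllipse(hull))
a=lambda d:np.degrees(np.arctan2(d[1],d[0]))
C=np.array([.6334,.0459])
def m(n,px,z):
    p=hit(W,px,z,s)[:2];print(n,p.round(4),"ang %.2f r %.4f"%(a(p-C),np.hypot(*(p-C))))
m("sl",(319.8,239.5),.072);m("stripe",(327.0,170.2),.064);m("tri",(332.3,112.7),.03)
m("dots",((284+386)/2,(99+111.5)/2),.03)
print(s["position"])
E
```

```text
288 346 274
((317.9035339355469, 247.04286193847656), (59.21311950683594, 77.49989318847656), 176.0139617919922)
sl [0.5447 0.0666] ang 166.84 r 0.0911
stripe [0.4992 0.0763] ang 167.25 r 0.1375
tri [0.4609 0.0849] ang 167.27 r 0.1768
dots [0.4555 0.0874] ang 166.86 r 0.1827
[0.54591086 0.06630427 0.19091138]
```

View pics/pz.png

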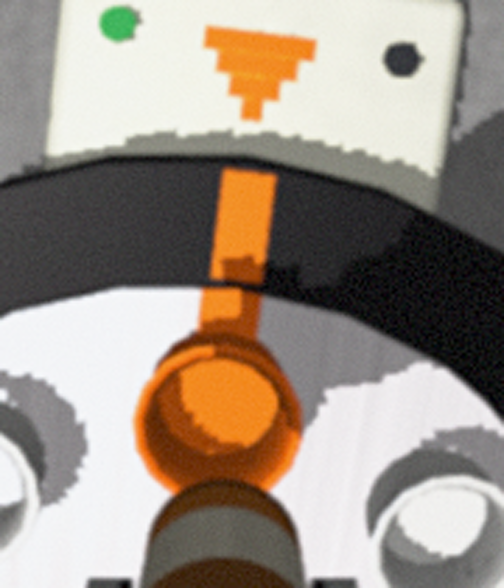

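The stripe (167.25°) and the triangle (167.27°) now agree, and the vial is over the sleeve. I'll lower it to just above the mouth.

Request:
arm_command --rows '[0,-0.01,0.15,0,0,0,0,-0.01,0.45,0,0,0,0,-0.01,0.8,0,0,0,0,-0.01,1.05,0,0,0,0,-0.01,1.17,0,0,0,0,-0.01,1.2,0,0,0,0,-0.01,1.2,0,0,0]'

```text
t: 24.5
position: [0.5461, 0.0647, 0.1312]
orientation: [0.053, 0.999, 0.0, 0.0]
wrist_force: [0.1, -0.2, -0.8]
finger_gap: 0.0273
```

```bash
python3 -c "
from h import *
s=arm.sense();print(s['position'].round(4),s['finger_gap'],s['wrist_force'])
W,_=snap('wrist');S,_=snap('side');C,_=snap('scene')
f=lambda im,x,y:cv2.resize(im[y:y+90,x:x+90],(400,400),interpolation=cv2.INTER_CUBIC)
cv2.imwrite('pics/d.png',np.hstack([f(S['image'],265,210),f(C['image'],275,160)]));cv2.imwrite('pics/dw.png',W['image'])"
```

```text
[0.5461 0.0647 0.1312] 0.027286974794799444 [ 0.12394951 -0.24382117 -0.76985574]
```

View pics/d.png

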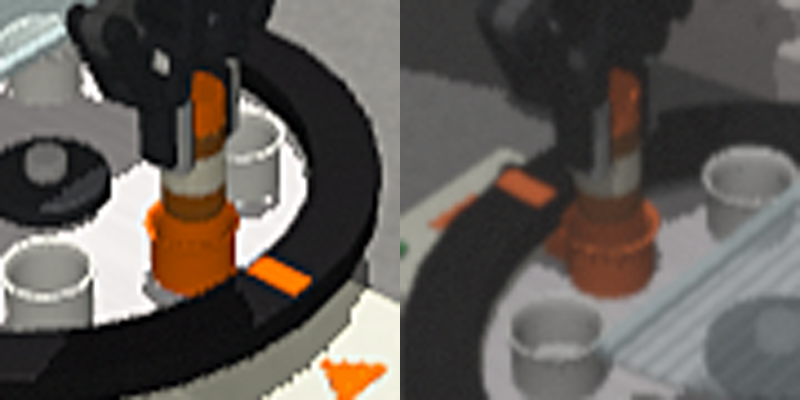

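View pics/dw.png

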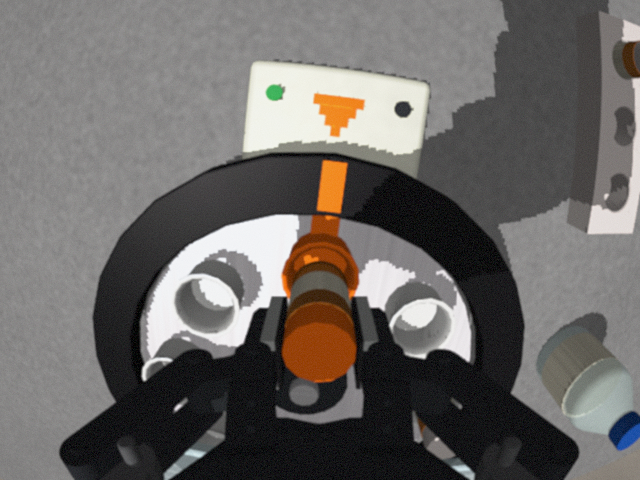

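Both views show the vial centred over the orange sleeve. I'll lower it gently.

Request:
arm_command --rows '[0,0.01,0.05,0,0,0,0,0.01,0.1,0,0,0,0,0.01,0.15,0,0,0,0,0.01,0.2,0,0,0,0,0.01,0.25,0,0,0,0,0.01,0.28,0,0,0,0,0.01,0.28,0,0,0]'

```text
t: 25.35
position: [0.5458, 0.0651, 0.1167]
orientation: [0.053, 0.999, -0.0, -0.0]
wrist_force: [-0.5, 0.9, -1.6]
finger_gap: 0.0272
```

Request:
arm_command --rows '[0,0,0.04,0,0,0,0,0,0.08,0,0,0,0,0,0.12,0,0,0,0,0,0.16,0,0,0,0,0,0.2,0,0,0,0,0,0.2,0,0,0]'

```text
t: 25.95
position: [0.5458, 0.0651, 0.1067]
orientation: [0.053, 0.999, -0.0, -0.0]
wrist_force: [0.0, 0.4, -0.3]
finger_gap: 0.0275
```

Request:
arm_command --rows '[0,0,0.03,0,0,0,0,0,0.06,0,0,0,0,0,0.09,0,0,0,0,0,0.12,0,0,0,0,0,0.12,0,0,0]'

```text
t: 26.45
position: [0.5458, 0.0651, 0.1008]
orientation: [0.053, 0.999, -0.0, -0.0]
wrist_force: [0.6, 0.8, -1.0]
finger_gap: 0.0275
```

Request:
arm_command --rows '[0,0,0.02,0,0,0,0,0,0.02,0,0,0]'

```text
t: 26.65
position: [0.546, 0.0652, 0.0999]
orientation: [0.053, 0.999, -0.0, -0.0]
wrist_force: [0.3, -0.1, 0.2]
finger_gap: 0.0273
```

Request:
arm_command --rows '[0,0,0.02,0,0,0,0,0,0.02,0,0,0]'

```text
t: 26.85
position: [0.5459, 0.0652, 0.0989]
orientation: [0.053, 0.999, -0.0, -0.0]
wrist_force: [0.6, -1.4, 0.2]
finger_gap: 0.0273
```

Request:
arm_command --rows '[0,0,0.01,0,0,0,0,0,0.01,0,0,0]'

```text
t: 27.05
position: [0.546, 0.0652, 0.0986]
orientation: [0.053, 0.999, 0.0, 0.0]
wrist_force: [-0.1, -0.5, -0.3]
finger_gap: 0.0273
```

Request:
arm_command --rows '[0,0,0.016,0,0,0,0,0,0.016,0,0,0]'

```text
t: 27.25
position: [0.5461, 0.0652, 0.0982]
orientation: [0.053, 0.999, 0.0, 0.0]
wrist_force: [-1.6, 0.6, 4.6]
finger_gap: 0.027
```

Request:
arm_command --rows '[0,0,0.012,0,0,0,0,0,0.012,0,0,0]'

```text
t: 27.45
position: [0.5462, 0.0652, 0.0979]
orientation: [0.053, 0.999, 0.0, 0.0]
wrist_force: [-2.5, 0.0, 7.1]
finger_gap: 0.0272
```

Request:
arm_command --rows '[0,0,-0.01,0,0,0,0,0,-0.01,0,0,0,0,0,-0.01,0,0,0,0,0,-0.01,0,0,0]' --hand 130

```text
t: 27.85
position: [0.5459, 0.0652, 0.0974]
orientation: [0.053, 0.999, -0.0, -0.0]
wrist_force: [0.3, 0.2, 0.0]
finger_gap: 0.0417
```

```bash
python3 -c "
from h import *
s=arm.sense();print(s['position'].round(4),s['finger_gap'],s['wrist_force'])
W,_=snap('wrist');S,_=snap('side');C,_=snap('scene')
f=lambda im,x,y:cv2.resize(im[y:y+90,x:x+90],(400,400),interpolation=cv2.INTER_CUBIC)
cv2.imwrite('pics/e.png',np.hstack([f(S['image'],265,210),f(C['image'],275,160)]));cv2.imwrite('pics/ew.png',W['image'])"
```

```text
[0.5459 0.0652 0.0974] 0.0416505277152132 [0.26098645 0.21013975 0.02773329]
```

View pics/e.png

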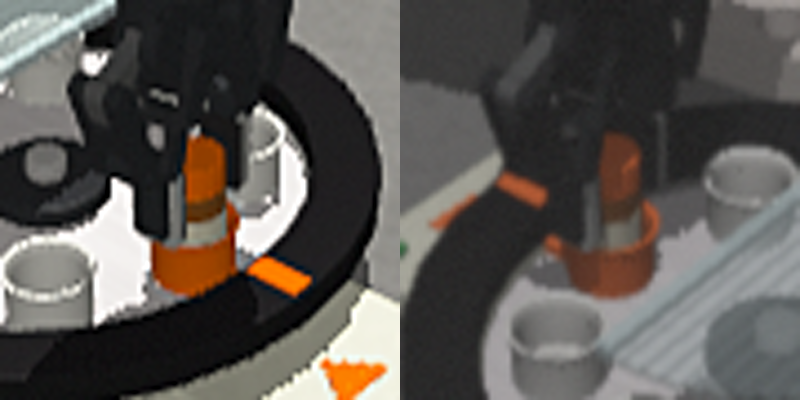

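View pics/ew.png

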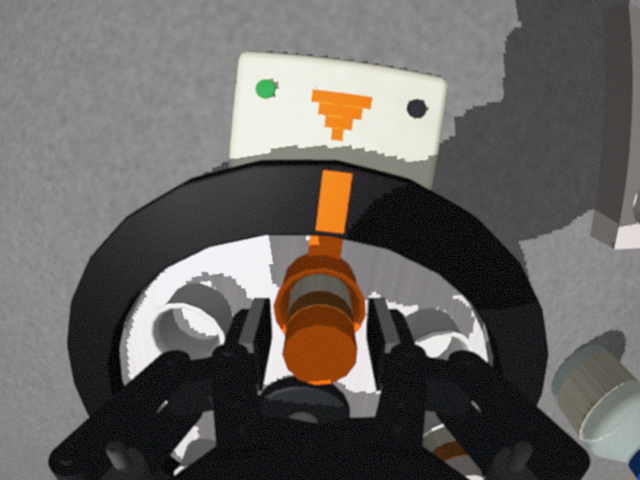

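The vial is released and standing in the sleeve. I'll lift straight off and back away for an overhead check.

Request:
arm_command --rows '[0,0,-0.1,0,0,0,0,0,-0.35,0,0,0,0,0,-0.8,0,0,0,0,0,-1.4,0,0,0,0,0,-2.0,0,0,0,-0.3,0,-2.5,0,0,0,-0.7,0,-2.8,0,0,0,-1.0,0,-3.0,0,0,0,-1.0,0,-3.0,0,0,0,-1.0,0,-3.0,0,0,0]'

```text
t: 29.0
position: [0.5955, 0.0599, 0.248]
orientation: [0.053, 0.999, 0.0, -0.0]
wrist_force: [-1.3, -0.7, -1.3]
finger_gap: 0.0419
```

```bash
python3 - <<'E'
from h import *
s=arm.sense();print(s['position'].round(4),s['finger_gap'],s['wrist_force'].round(1))
W,s=snap('wrist','fw');S,_=snap('side','fs');C,_=snap('scene')
f=lambda im,x,y:cv2.resize(im[y:y+90,x:x+90],(400,400),interpolation=cv2.INTER_CUBIC)
cv2.imwrite('pics/f.png',np.hstack([f(S['image'],265,210),f(C['image'],275,160)]))
a=lambda d:np.degrees(np.arctan2(d[1],d[0]))
c=np.array([.6334,.0459])
print([o for o in orange(W)])
for z in(.03,.064,.108):
  for o in orange(W):
    p=hit(W,o[0],z,s)[:2];d=p-c;print(z,o[0],p.round(4),"r %.4f ang %.2f"%(np.hypot(*d),a(d)))
print([round(float(v),1) for v in proj(S,[.5456,.0658,.108])],[round(float(v),1) for v in proj(C,[.5456,.0658,.108])])
E
```

```text
[0.5955 0.0599 0.248 ] 0.04185321800201755 [-1.3 -0.7 -1.3]
[([330.7, 58.7], [316, 49, 32, 26, 447]), ([326.4, 99.4], [317, 83, 20, 34, 558]), ([319.3, 156.8], [294, 119, 51, 66, 1972])]
0.03 [330.7, 58.7] [0.4604 0.0844] r 0.1772 ang 167.45
0.03 [326.4, 99.4] [0.4973 0.0766] r 0.1395 ang 167.26
0.03 [319.3, 156.8] [0.5488 0.0648] r 0.0867 ang 167.42
0.064 [330.7, 58.7] [0.4657 0.0828] r 0.1717 ang 167.59
0.064 [326.4, 99.4] [0.499  0.0758] r 0.1377 ang 167.46
0.064 [319.3, 156.8] [0.5453 0.0651] r 0.0902 ang 167.69
0.108 [330.7, 58.7] [0.4726 0.0807] r 0.1645 ang 167.79
0.108 [326.4, 99.4] [0.501  0.0747] r 0.1355 ang 167.72
0.108 [319.3, 156.8] [0.5407 0.0656] r 0.0948 ang 168.02
[307.8, 244.5] [320.6, 193.3]
```

View pics/fw.png

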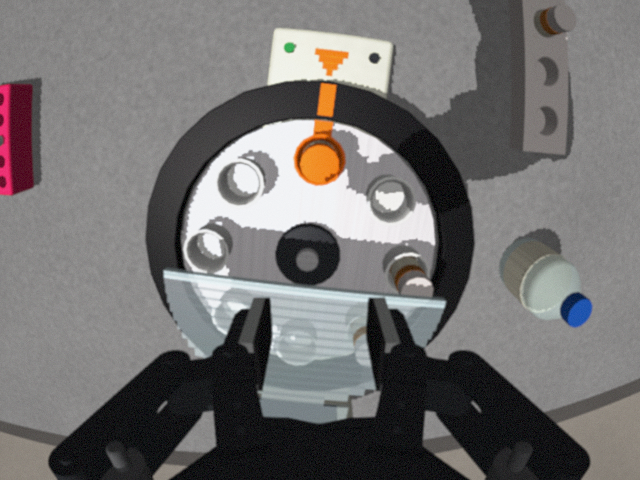

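View pics/f.png

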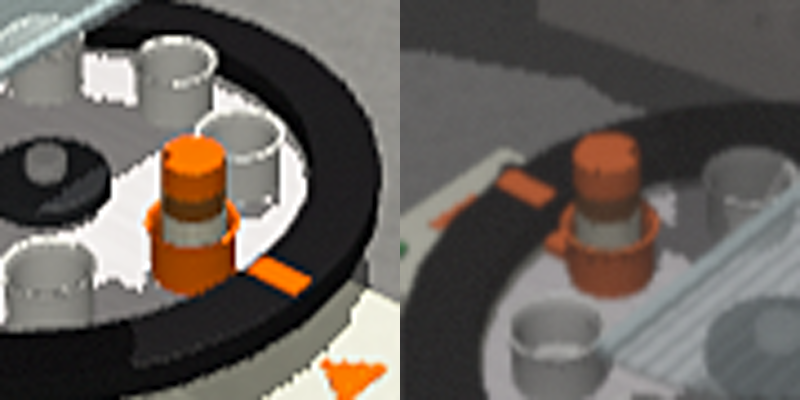

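```bash
python3 -c "
from h import *
print(arm.job_done())"
```

```text
the job is handed in; nothing more can be done
None
```

I turned the carousel about 137° using only closed fingertips on the rubber rim. I then moved the orange-capped vial from the rack into the orange sleeve and handed the job in at about 29 s of the 72 s allowed.

- **Force on the carousel:** I aimed for 10–14 N, but readings ran over that, mostly 10–16 N pressing down. The highest total I read was about 17 N, under the 20 N limit. I only read the force at the end of each move and in between, so a brief higher peak would not have shown.
- **Slip and correction:** The first 6° push slipped and moved the carousel only about 2°. After the main sweep it was about 0.7° short, so I nudged the rim once more next to the stripe.
- **Alignment:** The last overhead view puts the stripe at 167.46° and the load mark at 167.45°. The cameras disagree with each other by about 1°, so I relied on the overhead one.
- **Vial seating:** I felt the sleeve floor when lowering the vial, with about 7 N at most. After I let go, the side and scene views show it upright. Its cap top is within about a pixel of where a fully seated vial should be.
- **Other items:** The reagent bottle and the spare vial looked unmoved. The two vials on the carousel still look seated. Nothing was touching the robot at hand-in.

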